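# Clip a microscope slide carrier into the lit stage

### The arm

A 6-joint arm with a two-finger parallel gripper is mounted at the origin on a cart in front of the work surface, level with it; the furniture and walls round the work are solid. World frame = base frame: x ahead of the robot, y to its left, z up, the work surface at z = 0. Lengths are in mm, angles in rad, forces in N, time in s.
With the tool pointing down it reaches from about 275 to 1000 mm from the base axis. Payload 8.4 kg.
Tool frame: the origin (TCP) lies where the fingers leave the gripper's body, on its centre line; the fingertips stand 73 mm ahead of it and the grasp point (between the pads) lies 54 mm ahead of it (grip_point_offset is the distance from the TCP to the grasp point, in mm); z points along the fingers, y is the direction in which the jaws open and shut (so a half turn about z gives the same grasp; the last joint's range is limited). The gripper opens to 85 mm and grips with 20 to 120 N. Pads are 22 mm wide; open, the fingers measure 114 mm over their backs; the gripper's body (76 mm by 85 mm) begins 54 mm behind the grasp point. The pads swing forward as they close: fully open they stand 13 mm farther back than shut.
Start: joints at [-1.239, 0.353, 1.633, -0, 1.155, -0.002], TCP at [204.771, -590.506, 303.881] pointing down, gripper open.
Joint ranges: [-2.63, 2.63], [-0.92, 2.1], [0.06, 2.66], [-1.3, 4.44], [0, 2.69], [-3.02, 3.02]. Speed limits (rad/s): [2.22, 2.22, 2.79, 3.14, 3.14, 3.14].

### API

Orientations are given as [roll, pitch, yaw] about the fixed x, y, z axes, in that order (R = Rz(yaw) Ry(pitch) Rx(roll)).
In Python, from rig import sense, grab_frame, sign_off, grip_point_offset gives the robot as it stands. The module is installed in compiled form; this text tells all that it offers.
- The arm moves only by the tool drive_tool, never from a script. Its argument "targets" is one flat list of numbers, 7 for each row, row after row: the shift along the tool's x, y, z in m, then the turn, a rotation vector about the tool's x, y, z in rad, then the opening, from 0 (shut) to 1 (fully open). In form: [tx, ty, tz, wx, wy, wz, grip, tx, ty, tz, wx, wy, wz, grip, ...]. A call has 1 to 12 rows; each row is the pose to reach, as a shift and turn from the pose commanded when the call began, along the tool's axes at that moment; what a row does not reach only later rows make up. A row lasts 1/12 s, in which the tool goes at most 41.7 mm and 7.16 degrees, less where a joint would pass 70% of its speed; a pose out of reach is approached as far as the arm can. A call with a gripper value outside its range is refused whole. The fingers move at their own pace and stop on an object; "force" is the grip in N (left out, the last holds). Time passes only in rows, so rows that repeat a pose let the fingers close. It gives the time, the measured TCP pose, the force and the opening at its end, in the units of the state.
- sense(): the state, without advancing time (a new reading comes with each control period).
- grab_frame(name): name is "scene" or "top" or "wrist"; returns a dict with "color" (480x640x3 uint8, blue, green, red), "vertical_fov" (degrees; the focal length in pixels is half the picture's height over the tangent of half this angle, whatever the lens; pixels are square), "cx", "cy" (the principal point, pixels), "k1" (the pictures are not rectified: a ray, as slopes to the right and down, at radius r is drawn at 1 + k1 r^2 times it, then the intrinsics apply), "world_from_camera" (4x4, takes a point from camera to world coordinates). Camera axes: x right, y down, z forward; pixel columns grow to the right and rows downward; lengths in mm; the calibration is good to about 2 mm. A picture is of the moment at which its call begins. There is no depth.
- sign_off(): hands the job in, once; it reports no verdict.
The state is a dict: "clock": time; "qpos": joint angles; "qvel": joint speeds; "joint_efforts": joint torques, N m; "eef_pos": TCP position; "tcp_rot": TCP orientation; "contact_force": force on the tool from outside, world axes, zero at the start; "wrist_torque": the same for the moment, N m; "opening": opening from 0.0 (shut) to 1.0 (fully open).
Only numpy, scipy, OpenCV 4.12 (cv2) and the standard library are available. Lean on these libraries where they do the work, as an engineer would, in place of code of your own. Each camera call takes 0.05 s, during which the arm holds its last target. There are 200 camera calls.

### The job

The slide carrier waits in the track of the lit slide stage, in front of the spring clip. Press the clip's long thumb plate down with one fingertip and hold it down while the other fingertip pushes the carrier by its lip beneath the raised nose, all the way to the end stop; only then let the clip come down on the carrier. Do not grasp or lift the carrier, do not let the clip down on it before it is home, and leave the other things on the table alone.

Things in the scene. Friction and masses are not known exactly. Their poses are not given: they have to be found in the camera images.
- stage: low grey stage, aluminium track on top; fixed. Origin on the table, z up, +x = push direction. Base x -105 to +79, y -58 to +54 mm. Track surface 26 mm above the table, centre line at y = +22 mm between guide rails 5 mm high, 37 mm apart; a 10 mm high end stop, face at x = +60 mm. The clip is hinged along x beside the track: hinge line y = -10, z = 37 mm; knuckles reach z = 42 mm.
- carrier: black slide carrier in the track, frame 82 (x) x 34 (y) x 6 mm with a glass slide, about 50 g. Origin at the centre of its underside, +x its leading end. At its rear end stands a finger lip 30 mm wide (y): rear face at x = -41 mm, top 22 mm above the underside. It slides along the stage's x with 1.5 mm side play; at the start its leading end is 7 to 27 mm short of the clip's nose.
- clip (a joint): spring clip's angle, rad: 0 with the track empty (the nose then bars the way), 0.22 when the nose rests on a carrier, above 0.26 a carrier passes freely, 0.60 at its stop. Grows as the thumb plate is pressed down; a spring returns it. 2 N at the plate's middle starts it, about 5 N holds it at its stop.
- tab_line (a point): fixed point of the stage, at track height (z = 26 mm), stage x = -60, y = -34 mm, under the line along which to press the thumb plate, 56 mm from the track's centre line. The ribbed steel plate spans stage x -104 to -4, y -12 to -50 mm; it may be pressed anywhere along x and a fingertip may slide along it.
- plate_down (a point): fixed point 10 mm above tab_line: a good height for a fingertip that holds the plate down (clip angle 0.4 to 0.55, by the breadth of the tip) and also level with the carrier's lip. Above tab_line the plate's top is at 21 mm at rest, 15 mm at clip angle 0.26, 7 mm at its stop.
- home (a point): fixed point on the track surface where the carrier's origin lies when it is fully home against the end stop: stage x = +19, y = +22 mm. The clip's rubber-padded nose spans stage x +31 to +51 mm and reaches 11 mm over the carrier's edge on the -y side.
- spare_carrier: bystander: a grey carrier of the same size with a blank slide, lying on the table
- dropper_bottle: bystander: small amber dropper bottle, 22 mm across, 52 mm tall, standing left of the stage
- tweezers: bystander: steel tweezers, 123 mm long, lying right of the stage
- spirit_lamp: bystander: round glass spirit lamp, 73 mm across, 72 mm tall
- jar: bystander: large clear jar, 148 mm across, 201 mm tall
- stopper: bystander: black rubber stopper, 26 mm
Not all that is in view belongs to the job. Leave any purple look-alike of the carrier alone.

How it is judged (in metres and radians):
On the way, in this order (a step that is already met when the one before it is completed fails the run):
1. the clip is held open while the carrier still waits in front of it (value of joint clip above 0.26 rad and x of carrier in the frame of stage below -0.008 m), for 0.2 s.
2. the carrier is home against the end stop, with the clip still held open (value of joint clip above 0.26 rad and x of carrier in the frame of home above -0.003 m), for 0.2 s.
At the end, for the whole second after the job is handed in: the carrier lies flat in the track within 3 mm of the end stop, at rest, and the released clip rests on it (clip angle 0.17 to 0.25) (x of carrier in the frame of home above -0.003 m and distance between carrier and home below 0.005 m and angle between the x axis of carrier and the x axis of stage, either way round below 0.05 rad and value of joint clip between 0.17 and 0.25 rad and linear speed of carrier below 0.01 m/s); the robot touches nothing.
It fails at once if the clip is let down on the carrier before it is home (value of joint clip below 0.235 rad and x of carrier in the frame of stage above -0.006 m and x of carrier in the frame of home below -0.004 m).
It fails at once if the carrier is lifted or tipped (z of carrier in the frame of home above 0.005 m or angle between carrier's own z axis and vertical above 0.1 rad).
It fails at once if another thing on the table is moved or lifted (distance of any of spare_carrier, dropper_bottle, tweezers, spirit_lamp, jar, stopper from where it was at the start of the episode above 0.02 m).
It also fails if it takes over 35 s, if anything falls off the work surface, if the arm or the gripper's body presses on something with over 40 N, if the wrist force passes 120 N, or if a joint passes its speed limit or range.

## Working session

There is one attempt and no reset: what is moved stays moved. The work goes in short steps, Python scripts to look and compute and a tool call to move; the robot and the scene stay as the last step left them, time stands still between calls to the robot, and variables do not carry over. Pictures are saved under pics/ and viewed, about 8 in all and at most 12, crops included, and the job is handed in when it is done.

Besides the shell and the picture viewer there is one more tool, called after "Emit:" by a JSON object that holds its "fn" and its "kwargs". drive_tool: Moves the arm, as the interface text tells. Its arguments: {"type":"object","properties":{"targets":{"type":"array"},"force":{"type":"number"}},"required":["targets"]}

```bash
mkdir -p pics; cat > h.py <<'E'
import numpy as np, cv2
from rig import *
def snap(n,f):
    d=grab_frame(n); cv2.imwrite('pics/'+f,d['color']); np.save('pics/'+f+'.npy',{k:v for k,v in d.items() if k!='color'},allow_pickle=True); return d
def load(f): return np.load('pics/'+f+'.npy',allow_pickle=True).item()
def KD(d):
    f=240/np.tan(np.radians(d['vertical_fov'])/2)
    return np.array([[f,0,d['cx']],[0,f,d['cy']],[0,0,1.]]),np.array([d['k1'],0,0,0.])
def at(d,u,v,z):
    K,D=KD(d); p=cv2.undistortPoints(np.array([[[u,v]]],float),K,D)[0,0]
    T=np.array(d['world_from_camera']); r=T[:3,:3]@[p[0],p[1],1]; o=T[:3,3]
    return o+r*(z-o[2])/r[2]
def px(d,P):
    K,D=KD(d); T=np.linalg.inv(np.array(d['world_from_camera'])); 
    return cv2.projectPoints(np.array(P,float).reshape(-1,3),cv2.Rodrigues(T[:3,:3])[0],T[:3,3],K,D)[0][:,0]
E
python3 - <<'E'
from h import *
for n in ('scene','top'):
    d=snap(n,n+'0.png'); print(n,d['vertical_fov'],d['k1'],np.round(d['world_from_camera'],3).tolist())
s=sense(); print(s, grip_point_offset)
E
```

```text
scene 43.1428324232102 -0.17762194696426456 [[-0.755, -0.481, 0.445, 68.448], [-0.655, 0.538, -0.53, 667.801], [0.016, -0.692, -0.722, 965.607], [0.0, 0.0, 0.0, 1.0]]
top 52.65519296095893 0.044592966624419694 [[-0.028, -0.997, 0.071, 534.04], [-0.999, 0.027, -0.018, -10.858], [0.017, -0.071, -0.997, 1020.976], [0.0, 0.0, 0.0, 1.0]]
{'clock': 0.1, 'qpos': array([-1.23939352e+00,  3.53579570e-01,  1.63408510e+00, -1.85520871e-05,
        1.15523476e+00, -2.40346253e-03]), 'qvel': array([ 0.00225408, -0.00138198, -0.00289453,  0.00171098,  0.00078217,
        0.00035138]), 'joint_efforts': array([-1.79255130e-04, -6.06358981e+01, -3.42819500e+01, -5.35158665e-05,
        3.86592495e-03, -4.29864272e-06]), 'eef_pos': array([ 204.6525807 , -590.16343947,  303.22544129]), 'tcp_rot': array([-3.14028584e+00,  1.38224680e-05,  3.33813776e-01]), 'contact_force': array([-0.04441581,  0.21161968,  0.14888155]), 'wrist_torque': array([-0.02143628, -0.01246325, -0.03449893]), 'opening': 1.0027585208508831} 53.900000000000006
```

View pics/top0.png

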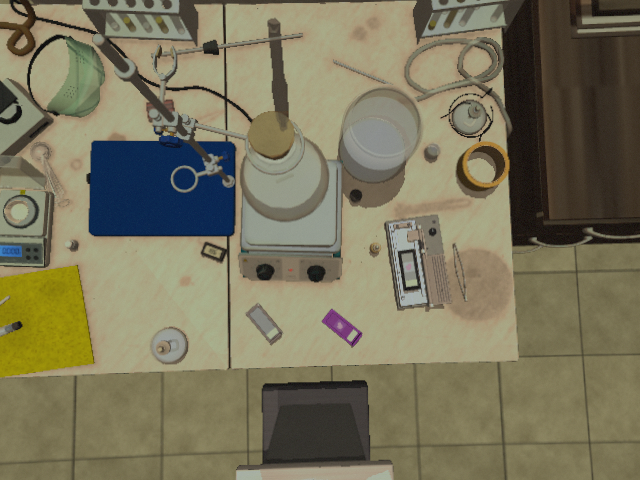

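View pics/scene0.png

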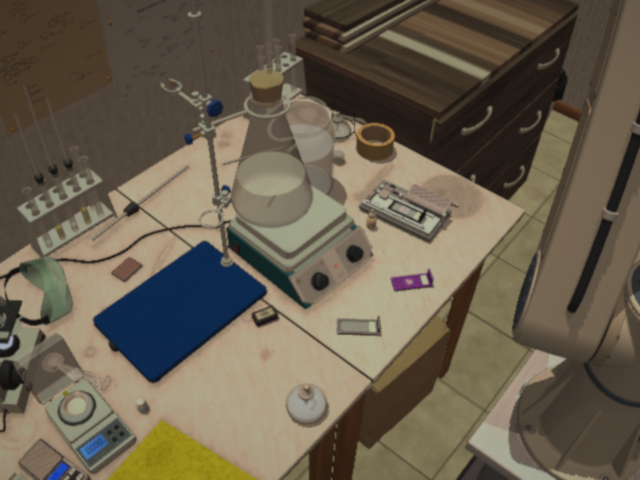

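The top view shows the stage at about (415,262) with the black carrier in its track near (410,270). The purple look-alike is at (342,327) and the grey spare at (264,323). The black stage insert at (410,270) matches the description, so I'll check it in an enlarged crop.

```bash
python3 - <<'E'
from h import *
i=cv2.imread('pics/top0.png')[205:320,370:480]
cv2.imwrite('pics/c1.png',cv2.resize(i,None,fx=5.2,fy=5.2,interpolation=cv2.INTER_CUBIC))
E
```

```text
(no output)
```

View pics/c1.png

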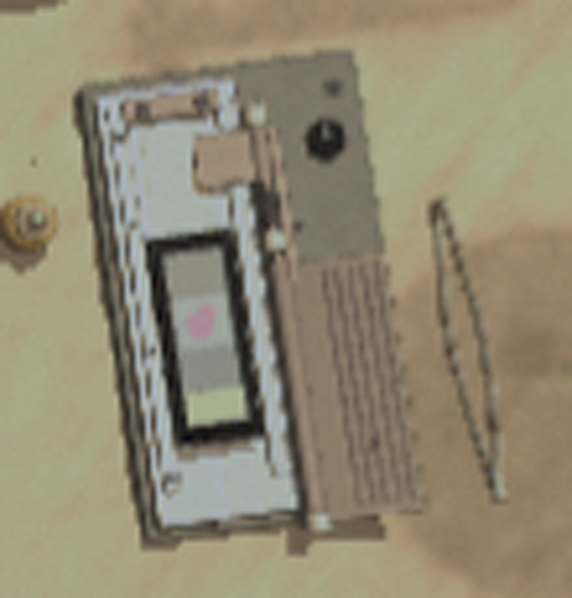

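The crop shows the black carrier lying in the aluminium track, with its glass slide and a dark frame from (150,235) to (262,440). The nose pad is ahead of it at (222,160), the ribbed thumb plate on the right spans (300-425, 260-515), and the tweezers are further right. Stage +x points up the image.

```bash
cat > fit.py <<'E'
from h import *
from scipy.optimize import least_squares
def fit(d,uv,S,x0):
    def P(p): c,s=np.cos(p[2]),np.sin(p[2]); S_=np.array(S,float); return np.c_[p[0]+c*S_[:,0]-s*S_[:,1],p[1]+s*S_[:,0]+c*S_[:,1],S_[:,2]]
    r=least_squares(lambda p:(px(d,P(p))-uv).ravel(),x0,x_scale=[10,10,.1],loss='soft_l1'); return r.x,(px(d,P(r.x))-uv)
E
python3 - <<'E'
from fit import *
d=load('top0.png')
c=lambda u,v:(370+u/5.2,205+v/5.2)
uv=np.array([c(385,260),c(425,512),c(355,50),c(145,545),c(80,92),c(222,160)])
S=[[-4,-50,45],[-104,-50,45],[79,-58,20],[-105,54,0],[79,54,10],[41,22-11.5,40]]
print(at(d,415,262,30)); x,r=fit(d,uv,S,[380,-280,.12]); print(x,r)
# carrier centre from frame ends z=32
print(at(d,*c(192,238),32),at(d,*c(218,435),45))
E
```

```text
[ 556.53948757 -217.38042548   30.        ]
[ 5.68842439e+02 -2.24434320e+02  1.09202240e-01] [[ 0.57055085 -0.79464553]
 [ 0.6926574   0.25700964]
 [ 0.76228263  0.09301466]
 [-0.65225949 -0.07806731]
 [-0.31973897 -0.20597887]
 [-1.59648755  0.64674227]]
[ 579.86501554 -201.41286786   32.        ] [ 502.98353228 -205.80889698   45.        ]
```

Emit:
{"fn": "drive_tool", "kwargs": {"targets": [0.375,-0.241,0.083,0,0,0.225,0.5,0.375,-0.241,0.083,0,0,0.225,0.5,0.375,-0.241,0.083,0,0,0.225,0.5,0.375,-0.241,0.083,0,0,0.225,0.5,0.375,-0.241,0.083,0,0,0.225,0.5,0.375,-0.241,0.083,0,0,0.225,0.5,0.375,-0.241,0.083,0,0,0.225,0.5,0.375,-0.241,0.083,0,0,0.225,0.5,0.375,-0.241,0.083,0,0,0.225,0.5,0.375,-0.241,0.083,0,0,0.225,0.5,0.375,-0.241,0.083,0,0,0.225,0.5,0.375,-0.241,0.083,0,0,0.225,0.5]}}

```text
clock: 1.1
eef_pos: [482.7, -235.4, 219.6]
tcp_rot: [-3.14, 0.0, 0.112]
contact_force: [0.1, -0.6, -0.8]
opening: 0.499
```

```bash
python3 - <<'E'
from h import *
d=snap('wrist','w1.png'); s=sense(); print(s['eef_pos'],s['tcp_rot'],s['opening'],s['clock'])
T=np.array(d['world_from_camera']);print(d['vertical_fov'],d['k1'],np.round(T,3).tolist())
E
```

```text
[ 481.35088131 -237.23328319  219.95218025] [-3.14044300e+00  1.04514513e-03  1.13089513e-01] 0.5019111074254106 1.15
60.65914993372053 -0.05814283354359669 [[0.112, -0.956, -0.27, 551.051], [-0.994, -0.109, -0.029, -227.893], [-0.002, 0.272, -0.962, 288.05], [0.0, 0.0, 0.0, 1.0]]
```

View pics/w1.png

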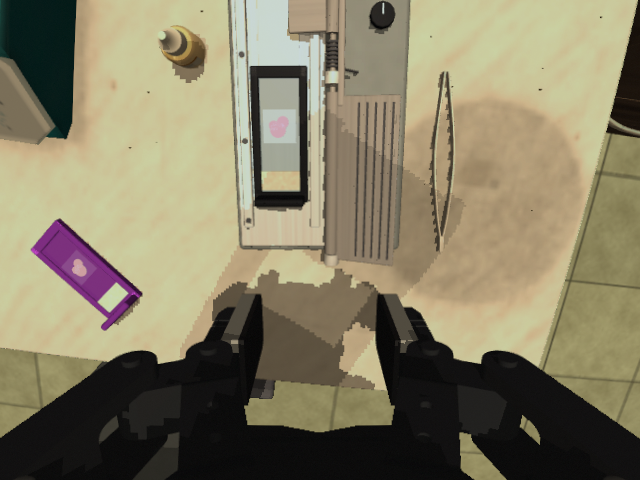

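The wrist view shows the carrier frame corners at (251,67), (306,66) and the lip near (255-307,207). The plate's right corners are at (400,96) and (390,265). The fingertips' front ends are near (238-262,296) and (377-401,296).

```bash
python3 - <<'E'
from fit import *
d=load('w1.png')
uv=np.array([(400,96),(390,265),(251.5,67),(306,66.5)])
S=[[-4,-50,46],[-104,-50,46],[14,39,32],[14,5,32]]
c=13
def full(p):
    S2=np.array(S,float); S2[2:,0]=p[3]+41
    cs,sn=np.cos(p[2]),np.sin(p[2]); P=np.c_[p[0]+cs*S2[:,0]-sn*S2[:,1],p[1]+sn*S2[:,0]+cs*S2[:,1],S2[:,2]]
    return (px(d,P)-uv).ravel()
r=least_squares(full,[569,-224,.109,-27]); print(r.x,r.fun.round(1)); p=r.x
def st(w): w=w-np.array([p[0],p[1],0]); cs,sn=np.cos(p[2]),np.sin(p[2]); return np.array([cs*w[0]+sn*w[1],-sn*w[0]+cs*w[1],w[2]]).round(1)
for q,z in (((255,207),44),((307,207),44),((251,67),32),((241,248),26),((248,263),26),((320,0),40),((291,33),45),((345,33),45),((324,262),40)): print(q,st(at(d,*q,z)))
s=sense()['eef_pos'].copy(); print('tcp',st(s))
for u in (238,262,377,401): print(u,st(at(d,u,296,152)))
E
```

```text
[ 5.72764137e+02 -2.22215991e+02  8.39538777e-02 -2.96396066e+01] [ 2.8  0.3 -0.1 -0.1 -3.2 -1.   0.3  1. ]
(255, 207) [-70.2  34.   44. ]
(307, 207) [-69.3   2.5  44. ]
(251, 67) [10.9 37.4 32. ]
(241, 248) [-101.8   46.5   26. ]
(248, 263) [-112.2   42.    26. ]
(320, 0) [45.7 -2.  40. ]
(291, 33) [27.3 13.3 45. ]
(345, 33) [ 28.1 -16.1  45. ]
(324, 262) [-105.3   -8.9   40. ]
tcp [-92.4  -7.3 220. ]
238 [-81.5  23.8 152. ]
262 [-81.2  15.2 152. ]
377 [-80.  -26.1 152. ]
401 [-79.8 -34.7 152. ]
```

```bash
python3 - <<'E'
from fit import *
d=load('w1.png')
for f,uvs in (('w1.png',[(251.5,67,32),(306,66.5,32),(255,207,46),(307,207,46),(400,96,48),(390,265,48),(241,248,26)]),):
  for yaw in (.1,.11):
    cs,sn=np.cos(yaw),np.sin(yaw)
    R=np.array([[cs,sn],[-sn,cs]])
    s=R@np.array([481.35,-237.23])
    for u,v,z in uvs: print(yaw,(u,v),z,(R@at(d,u,v,z)[:2]-s).round(1))
E
```

```text
0.1 (251.5, 67) 32 [103.9  42.8]
0.1 (306, 66.5) 32 [104.4  10.8]
0.1 (255, 207) 46 [23.2 40.6]
0.1 (307, 207) 46 [23.6  9.4]
0.1 (400, 96) 48 [ 87.6 -42.1]
0.1 (390, 265) 48 [-11.7 -42.2]
0.1 (241, 248) 26 [-8.6 53.9]
0.11 (251.5, 67) 32 [104.3  41.7]
0.11 (306, 66.5) 32 [104.5   9.8]
0.11 (255, 207) 46 [23.6 40.4]
0.11 (307, 207) 46 [23.7  9.1]
0.11 (400, 96) 48 [ 87.2 -43. ]
0.11 (390, 265) 48 [-12.1 -42.1]
0.11 (241, 248) 26 [-8. 54.]
```

Emit:
{"fn": "drive_tool", "kwargs": {"targets": [0,0,0.04,0,0,0,0.57,0,0,0.075,0,0,0,0.57,0,0,0.09,0,0,0,0.57,0,0,0.09,0,0,0,0.57,0,0,0.09,0,0,0,0.57]}}

```text
clock: 1.57
eef_pos: [479.3, -240.4, 130.5]
tcp_rot: [-3.141, 0.002, 0.108]
contact_force: [-0.0, 0.3, -0.5]
opening: 0.565
```

```bash
python3 - <<'E'
from h import *
d=snap('wrist','w2.png'); s=sense(); print(s['eef_pos'],s['tcp_rot'],s['opening'],s['clock'],s['contact_force'])
E
```

```text
[ 480.14755796 -240.74156248  131.57241   ] [ 3.14129488e+00 -2.44722278e-04  1.08034538e-01] 0.5684956300547027 1.6167 [ 0.16582763 -1.21680368 -0.26634765]
```

View pics/w2.png

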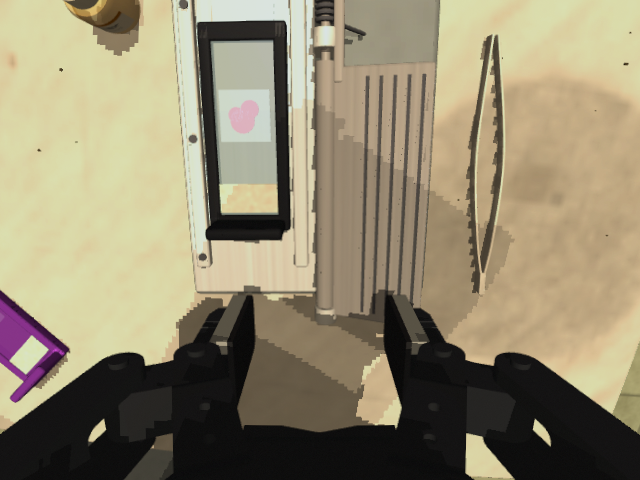

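The closer wrist view shows the lip's rear bottom edge at about (209-285,240), the rear of the plate at (335-420,316), and the fingertip fronts near (230-254,296) and (386-412,296).

```bash
python3 - <<'E'
from h import *
d=load('w2.png'); yaw=.105; cs,sn=np.cos(yaw),np.sin(yaw); R=np.array([[cs,sn],[-sn,cs]])
s=R@np.array([480.15,-240.74]); print(np.round(d['world_from_camera'],2)[:3,3])
for u,v,z in [(199,23,32),(285,21,32),(207,238,46),(284,232,46),(436,66,48),(421,316,48),(332,316,48),(195,293,26),(231,296,64),(254,296,64),(386,296,64),(412,296,64),(231,296,68),(412,296,68)]: print((u,v),z,(R@at(d,u,v,z)[:2]-s).round(1))
print('proj tips', px(d,[list(np.linalg.inv(R)@(s+np.array([a,b])))+[z] for z in (60,64) for a,b in ((11,28),(-11,28),(11,-28),(-11,-28))]).round(0).tolist())
E
```

```text
[ 547.89 -233.17  198.87]
(199, 23) 32 [105.9  45.6]
(285, 21) 32 [106.3  13.3]
(207, 238) 46 [26.2 43.9]
(284, 232) 46 [28.7 13.9]
(436, 66) 48 [ 88.7 -39.8]
(421, 316) 48 [ -5.7 -41. ]
(332, 316) 48 [-5.8 -5. ]
(195, 293) 26 [-5.4 57. ]
(231, 296) 64 [ 9.7 31.7]
(254, 296) 64 [ 9.8 23.5]
(386, 296) 64 [  9.9 -23.5]
(412, 296) 64 [  9.9 -32.8]
(231, 296) 68 [11.4 30.8]
(412, 296) 68 [ 11.7 -31.8]
proj tips [[243.0, 288.0], [246.0, 342.0], [397.0, 289.0], [393.0, 343.0], [241.0, 293.0], [244.0, 348.0], [399.0, 293.0], [395.0, 348.0]]
```

Emit:
{"fn": "drive_tool", "kwargs": {"targets": [0.006,-0.0015,0,0,0,0,0.57,0.006,-0.0015,0.01,0,0,0,0.57,0.006,-0.0015,0.02,0,0,0,0.57,0.006,-0.0015,0.02,0,0,0,0.57]}}

```text
clock: 1.95
eef_pos: [486.0, -237.8, 109.9]
tcp_rot: [3.141, -0.0, 0.109]
contact_force: [0.7, -0.3, 3.5]
opening: 0.572
```

Emit:
{"fn": "drive_tool", "kwargs": {"targets": [0,0,0.003,0,0,0,0.57,0,0,0.003,0,0,0,0.57]}}

```text
clock: 2.12
eef_pos: [486.1, -237.9, 107.7]
tcp_rot: [3.141, -0.0, 0.109]
contact_force: [0.7, -0.7, 3.4]
opening: 0.571
```

```bash
python3 - <<'E'
from h import *
d=snap('wrist','w3.png'); e=snap('scene','s3.png');s=sense(); print(s['eef_pos'],s['contact_force'],s['clock'])
a=cv2.resize(e['color'][165:255,340:470],None,fx=5,fy=5,interpolation=cv2.INTER_CUBIC)
b=cv2.resize(d['color'],(640,480))[0:330,150:470]
h=450; b=cv2.resize(b,(int(320*h/330),h)); a=cv2.resize(a,(int(650*.55),int(450*.55))); a=cv2.copyMakeBorder(a,0,h-a.shape[0],0,0,cv2.BORDER_CONSTANT)
cv2.imwrite('pics/m3.png',np.hstack([b,a]))
E
```

```text
[ 486.07423273 -237.94924305  108.05301305] [ 1.00890149 -1.31154164  3.12482305] 2.2167
```

View pics/m3.png

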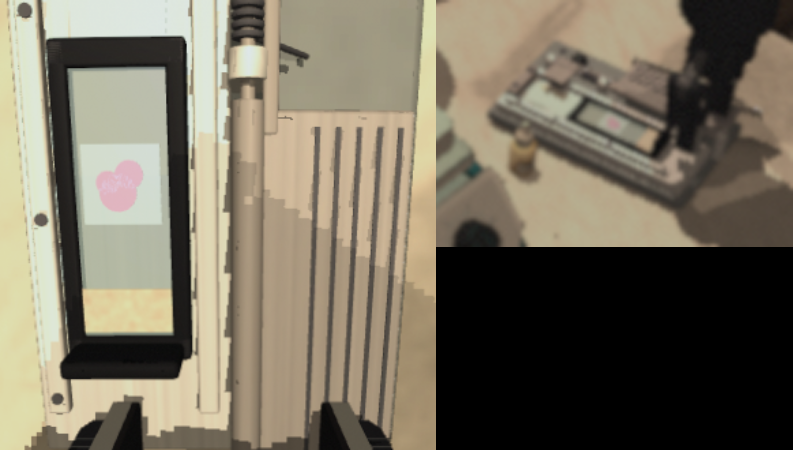

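The left panel shows the carrier's lip ahead of the left fingertip and the right fingertip on the ribbed plate. The right panel shows the arm standing on the stage with nothing else disturbed. I'll press deeper and use force to find the plate's stop.

Emit:
{"fn": "drive_tool", "kwargs": {"targets": [0,0,0.004,0,0,0,0.57,0,0,0.004,0,0,0,0.57,0,0,0.004,0,0,0,0.57]}}

```text
clock: 2.47
eef_pos: [486.1, -237.9, 104.2]
tcp_rot: [3.141, -0.0, 0.109]
contact_force: [1.1, -0.3, 5.1]
opening: 0.566
```

Emit:
{"fn": "drive_tool", "kwargs": {"targets": [0,0,0.002,0,0,0,0.57,0,0,0.002,0,0,0,0.57,0,0,0.002,0,0,0,0.57]}}

```text
clock: 2.72
eef_pos: [486.1, -237.9, 102.6]
tcp_rot: [3.141, -0.0, 0.109]
contact_force: [-0.8, 0.4, 9.2]
opening: 0.567
```

```bash
python3 - <<'E'
from h import *
d=snap('wrist','w4.png'); s=sense(); print(s['eef_pos'],s['contact_force'],s['clock'])
b=d['color'][0:330,100:480]; cv2.imwrite('pics/m4.png',cv2.resize(b,None,fx=1.8,fy=1.8))
E
```

```text
[ 486.16694185 -237.90127467  102.58530816] [ 0.03039191 -0.13843297  9.94802422] 2.7667
```

View pics/m4.png

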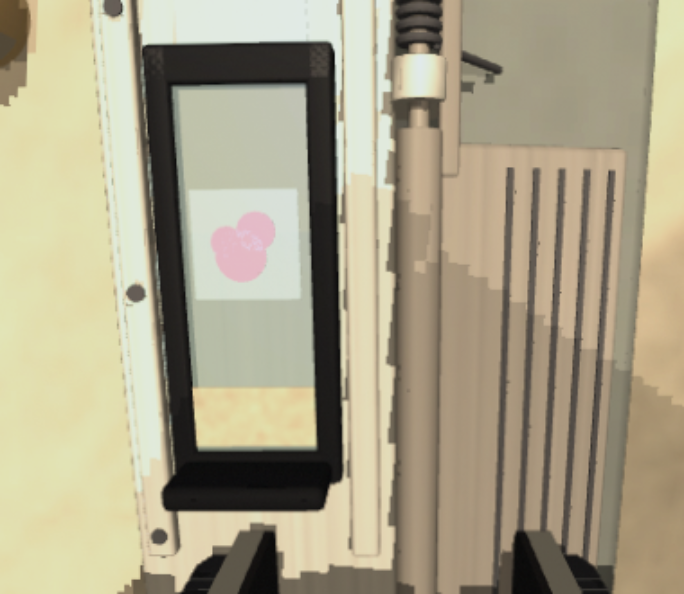

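The plate is now down at its stop: force rose to 9 N at TCP z 102.6. The carrier still waits, with its lip rear at (165-328,508) in the crop. I'll back off 2 mm and push.

Emit:
{"fn": "drive_tool", "kwargs": {"targets": [0,0,-0.002,0,0,0,0.57,0,0,-0.002,0,0,0,0.57,0,0,-0.002,0,0,0,0.57,0.004,0,-0.002,0,0,0,0.57,0.008,0,-0.002,0,0,0,0.57,0.012,0,-0.002,0,0,0,0.57,0.016,0,-0.002,0,0,0,0.57,0.02,0,-0.002,0,0,0,0.57,0.024,0,-0.002,0,0,0,0.57,0.024,0,-0.002,0,0,0,0.57]}}

```text
clock: 3.6
eef_pos: [509.5, -235.0, 103.8]
tcp_rot: [-3.141, 0.002, 0.109]
contact_force: [-2.0, 0.4, 5.9]
opening: 0.572
```

```bash
python3 - <<'E'
from h import *
d=snap('wrist','w5.png'); s=sense(); print(s['eef_pos'],s['contact_force'],s['clock'])
b=d['color'][0:330,100:480]; cv2.imwrite('pics/m5.png',cv2.resize(b,None,fx=1.8,fy=1.8))
E
```

```text
[ 509.41709392 -234.99913165  103.85542567] [-1.03122795 -1.19555687  5.43443029] 3.65
```

View pics/m5.png

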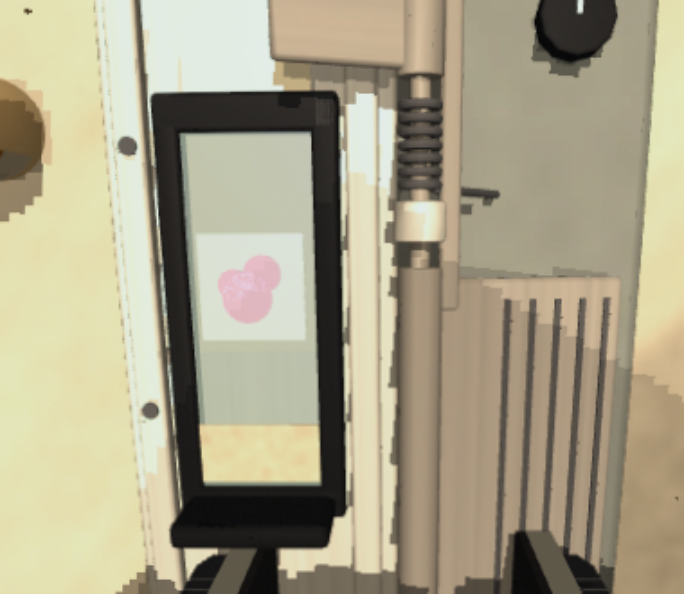

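The carrier is now being pushed: its lip rests on the left fingertip at (180-330,545), and the raised nose is ahead at (270-405,60). It has about 35 mm to go.

Emit:
{"fn": "drive_tool", "kwargs": {"targets": [0.003,0,0,0,0,0,0.57,0.006,0,0,0,0,0,0.57,0.009,0,0,0,0,0,0.57,0.012,0,0,0,0,0,0.57,0.015,0,0,0,0,0,0.57,0.018,0,0,0,0,0,0.57,0.021,0,0,0,0,0,0.57,0.024,0,0,0,0,0,0.57,0.027,0,0,0,0,0,0.57,0.03,0,0,0,0,0,0.57,0.03,0,0,0,0,0,0.57]}}

```text
clock: 4.57
eef_pos: [539.0, -231.8, 103.8]
tcp_rot: [-3.141, 0.002, 0.109]
contact_force: [-1.7, -0.8, 4.3]
opening: 0.573
```

Emit:
{"fn": "drive_tool", "kwargs": {"targets": [0.001,0,0,0,0,0,0.57,0.002,0,0,0,0,0,0.57,0.003,0,0,0,0,0,0.57,0.003,0,0,0,0,0,0.57]}}

```text
clock: 4.9
eef_pos: [540.5, -231.5, 103.6]
tcp_rot: [-3.14, 0.005, 0.109]
contact_force: [-6.9, -3.0, 8.2]
opening: 0.573
```

Emit:
{"fn": "drive_tool", "kwargs": {"targets": [0.001,0,0,0,0,0,0.57,0.002,0,0,0,0,0,0.57,0.002,0,0,0,0,0,0.57,0.002,0,0,0,0,0,0.57]}}

```text
clock: 5.23
eef_pos: [540.9, -231.4, 103.4]
tcp_rot: [-3.14, 0.008, 0.11]
contact_force: [-14.1, -6.2, 12.2]
opening: 0.575
```

```bash
python3 - <<'E'
from h import *
d=snap('wrist','w6.png'); s=sense(); print(s['eef_pos'],s['contact_force'],s['clock'])
e=snap('top','t6.png')
b=cv2.resize(d['color'][0:330,150:450],(450,495)); a=cv2.resize(e['color'][205:315,375:450],None,fx=4.5,fy=4.5,interpolation=cv2.INTER_CUBIC)
cv2.imwrite('pics/m6.png',np.hstack([b,a]))
E
```

```text
[ 540.91287699 -231.35521756  103.45479002] [-13.6968184   -5.57397689  12.17412077] 5.2833
```

View pics/m6.png

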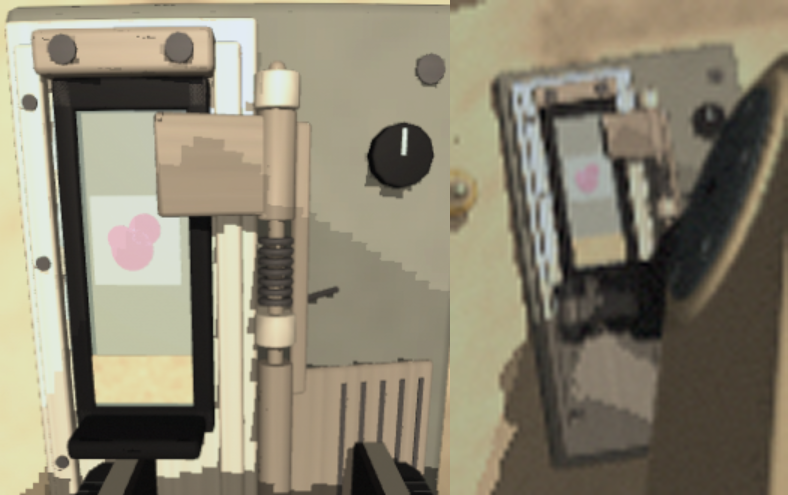

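The carrier's leading edge is flush against the end stop at (130,78), and the nose hangs over its edge. With a 14 N stall, it is home. I'll back off the lip with the plate still down, then lift.

Emit:
{"fn": "drive_tool", "kwargs": {"targets": [-0.003,0,0,0,0,0,0.57,-0.005,0,0,0,0,0,0.57,-0.008,0,0,0,0,0,0.57,-0.013,0,0,0,0,0,0.57,-0.013,0,0,0,0,0,0.57,-0.013,0,-0.006,0,0,0,0.57,-0.013,0,-0.012,0,0,0,0.57,-0.013,0,-0.02,0,0,0,0.57,-0.013,0,-0.04,0,0,0,0.57,-0.013,0,-0.075,0,0,0,0.57,-0.013,0,-0.1,0,0,0,0.57,-0.013,0,-0.1,0,0,0,0.57]}}

```text
clock: 6.33
eef_pos: [533.4, -233.5, 209.1]
tcp_rot: [3.139, -0.005, 0.109]
contact_force: [0.6, -0.0, 0.5]
opening: 0.572
```

Emit:
{"fn": "drive_tool", "kwargs": {"targets": [0,0,0,0,0,0,0.57,0,0,0,0,0,0,0.57,0,0,0,0,0,0,0.57,0,0,0,0,0,0,0.57]}}

```text
clock: 6.67
eef_pos: [530.8, -232.5, 202.6]
tcp_rot: [-3.14, 0.002, 0.109]
contact_force: [-0.1, -0.2, -0.6]
opening: 0.57
```

```bash
python3 - <<'E'
from h import *
d=snap('wrist','w7.png'); s=sense(); print(s['eef_pos'],s['contact_force'],s['clock'])
cv2.imwrite('pics/m7.png',cv2.resize(d['color'][0:330,150:500],None,fx=1.6,fy=1.6))
E
```

```text
[ 531.01525033 -232.51235118  202.71468592] [-0.0378305  -0.25138654 -0.68305179] 6.7167
```

View pics/m7.png

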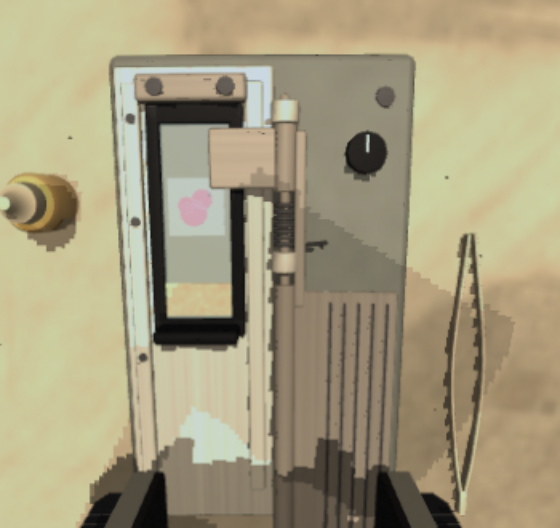

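The clip's nose now rests on the carrier, whose front edge is flush with the end stop at about (195,103). The arm is clear and the bystanders in view are unmoved.

```bash
python3 -c "
from rig import *
print(sign_off())"
```

```text
the job is handed in; nothing more can be done
None
```

The job is done and handed in at about 6.7 s on the robot's clock; the hand-in gave no verdict.

- **What I did:** I pressed the thumb plate to its stop with one fingertip, reaching 9 N, and eased back 2 mm. I then pushed the carrier by its lip with the other fingertip, under the raised nose, until it stalled at the end stop with about 14 N. I backed off the lip with the plate still down, then lifted clear so the clip came down.
- **Last checks:** The final wrist picture shows the carrier straight in the track with its front edge at the end stop and the nose over its edge. The bottle and tweezers look unmoved, and the tool force is near zero, so the arm is touching nothing.
- **Not checked:** I could not read the clip angle directly, so I judged it from force and tip height. I did not measure the final gap at the end stop, and I did not look again at the bystanders outside the last view. My early stage-yaw fits disagreed (0.084 to 0.109 rad), so I judged the carrier home from the force stall and the pictures.

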